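# Stack keyed sample trays on the docking base

## Robot

A 7-joint arm with a two-finger parallel gripper is mounted at the origin on the work surface; the furniture and walls round the work are solid. World frame = base frame: x ahead of the robot, y to its left, z up, the work surface at z = 0. Lengths are in m, angles in rad, forces in N, time in s.
With the tool pointing down it reaches from about 0.4 to 0.85 m from the base axis. Payload 4.5 kg.
Tool frame: the origin (TCP) lies at the centre of the arm's flange, where the gripper is bolted on; the fingertips stand 166 mm ahead of it and the grasp point (between the pads) lies 147 mm ahead of it (r.grip_depth is the distance from the TCP to the grasp point, in m); z points along the fingers, y is the line along which they close (so a half turn about z gives the same grasp; the last joint's range is limited). The gripper opens to 88 mm and grips with 3 to 60 N. Pads are 18 mm wide; open, the fingers measure 123 mm over their backs; the gripper's body (75 mm by 187 mm) begins 45 mm behind the grasp point.
Start: joints at [1.246, 0.689, -0.195, 1.565, 0.157, 0.902, -0.215], TCP at [0.219, -0.585, 0.405] pointing down, gripper open.
Joint ranges: [-3.01, 3.01], [-0.46, 2.08], [-1.47, 1.51], [0.13, 2.56], [-1, 4.14], [0.04, 2.09], [-2.66, 2.66]. Speed limits (rad/s): [2.57, 2.57, 3.14, 3.14, 3.14, 3.14, 3.14].

## Interface

Orientations are given as a unit quaternion [x, y, z, w].
In Python, from plant import status, cams, r, finder gives the robot as it stands.
- The arm moves only by the tool play_rows, never from a script. Its argument "rows" is a list of rows, each a list of 7 numbers: the opening in per cent of the stroke, from 0 (shut) to 100 (fully open), then the shift along the tool's x, y, z in m, then the turn, a rotation vector about the tool's x, y, z in degrees. A call has 1 to 8 rows; each row shifts and turns the commanded pose from where the row before left it, along the tool's axes as they then stand; what a row does not reach is not made up. A row lasts 1/8 s, in which the tool goes at most 62.5 mm and 10.7 degrees, less where a joint would pass 70% of its speed; a pose out of reach is approached as far as the arm can. A call with a gripper value outside its range is refused whole. The fingers move at their own pace and stop on an object; "grip_force" is the grip in N (left out, the last holds). Time passes only in rows, so rows that do not move let the fingers close. It gives the time, the measured TCP pose, the force, the opening and the grip force at its end, in the units of the state.
- status.get_state(): the state, without advancing time (a new reading comes with each control period).
- cams.snapshot(name): name is "side" or "top"; returns the picture (384x512x3 uint8, red, green, blue); there is no depth.
- cams.camera_params(name): a dict with "vfov" (degrees; the focal length in pixels is half the picture's height over the tangent of half this angle, whatever the lens; pixels are square), "cx", "cy" (the principal point, pixels), "distortion" ([k1, k2, p1, p2, k3] as OpenCV has them; the pictures are not rectified), "R" (3x3) and "t" (3): a world point X has camera coordinates R X + t. Camera axes: x right, y down, z forward; pixel columns grow to the right and rows downward; lengths in m; the calibration is good to about 2 mm. A picture is of the moment at which its call begins. camera_params takes no time and is no camera call.
- r.finish_job(): hands the job in; it is judged then, once.
Trained networks look in the newest picture that a camera, given by its name, has taken for a name from the list of things; names that differ only in an ending like _2 or _b are one class to them, and where a whole thing is asked for, a point or a joint stands for the part that bears it (a point fixed in the world has none). Each returns a list of dicts, best first, with "score" (0 to 1); they miss things now and then, are a little off and sometimes report something else, mostly with a low value. They report only what shows in the picture. A call takes as long as a camera call.
- finder.spot_in(camera, label): "at" ([x, y, z] in m, in the coordinates of the camera as it stood for that picture, good to about 4 mm: the middle of the surface that is visible of it).
- finder.regions_of(camera, label): "mask" (384x512 bool, what is visible of it).
The state is a dict: "clock": time; "q": joint angles; "qd": joint speeds; "joint_torque": joint torques, N m; "tool_pos": TCP position; "eef_rot": TCP orientation; "contact_force": force on the tool from outside, world axes, zero at the start; "moment": the same for the moment, N m; "opening": opening from 0.0 (shut) to 1.0 (fully open); "finger_force": force on a finger pad.
Only numpy, scipy, OpenCV 4.12 (cv2) and the standard library are available. Lean on these libraries where they do the work, as an engineer would, in place of code of your own. Each camera call takes 0.05 s, during which the arm holds its last target. There are 200 camera calls.

## Task

Stack the three dark grey sample trays on the bare metal docking base, one at a time from the bottom up: the four-compartment tray first, the two-compartment tray on it, and the undivided tray on top. Turn each tray so that its notch goes over the key below it and it sits down fully, flat on the rim below (all keys face roughly towards the robot at the start). Leave the timer and the little micro-tube rack where they are.

Things in the scene. Friction and masses are not known exactly. Their poses are not given: they have to be found in the camera images.
- tray_four_center (a point): Tray with two crossed walls inside: FOUR compartments. Dark grey, 60x60 mm, 45 high to the rim, open top 52 inside; foot below 42 square, 5 high. Mid front (-x) wall: key 12 wide, 8 above the rim; notch 22 wide, 11 high below it. Grip across the plain side walls (y, 60 mm). Point: tray centre, 22.5 above its underside; z up, x from key to back.
- tray_two_center (a point): Tray with one wall inside, parallel to its front: TWO compartments. Dark grey, 60x60 mm, 45 high to the rim, open top 52 inside; foot below 42 square, 5 high. Mid front (-x) wall: key 12 wide, 8 above the rim; notch 22 wide, 11 high below it. Grip across the plain side walls (y, 60 mm). Point: tray centre, 22.5 above its underside; z up, x from key to back.
- tray_one_center (a point): Tray with no wall inside: ONE undivided compartment. Dark grey, 60x60 mm, 45 high to the rim, open top 52 inside; foot below 42 square, 5 high. Mid front (-x) wall: key 12 wide, 8 above the rim; notch 22 wide, 11 high below it. Grip across the plain side walls (y, 60 mm). Point: tray centre, 22.5 above its underside; z up, x from key to back.
- dock_seat (a point): Fixed metal base 90x90x8 mm with a square rim, 60 outside, 52 inside, its top 16 above the table; key 12 wide mid -x side, 8 above the rim. Point: centre of the rim, at its top; z up, x from key to back. A seated tray has the same x direction (its notch over the key), its centre 17.5 mm above this point; each further tray sits 40 mm higher.
- timer: Bystander, to be left alone: green bench timer 66 x 92 x 28 mm; origin at the centre of its underside, long side along y.
- mini_rack: Bystander, to be left alone: teal rack of micro tubes 52 x 124 x 38 mm; origin at the centre of its underside, long side along y.

How it is judged:
On the way, in this order (a step that is already met when the one before it is completed fails the run):
1. the four-compartment tray is seated on the docking base (horizontal distance between tray_four_center and dock_seat below 0.009 m and z of tray_four_center in the frame of dock_seat between 0.0145 and 0.0205 m and angle between the x axis of tray_four_center and the x axis of dock_seat, either way round below 0.3 rad and angle between tray_four_center's own z axis and vertical below 0.06 rad), for 0.2 s.
2. the two-compartment tray is seated on the four-compartment tray (horizontal distance between tray_two_center and tray_four_center below 0.009 m and z of tray_two_center in the frame of tray_four_center between 0.037 and 0.043 m and angle between the x axis of tray_two_center and the x axis of tray_four_center, either way round below 0.3 rad and angle between tray_two_center's own z axis and vertical below 0.06 rad), for 0.2 s.
3. the undivided tray is seated on the two-compartment tray (horizontal distance between tray_one_center and tray_two_center below 0.009 m and z of tray_one_center in the frame of tray_two_center between 0.037 and 0.043 m and angle between the x axis of tray_one_center and the x axis of tray_two_center, either way round below 0.3 rad and angle between tray_one_center's own z axis and vertical below 0.06 rad), for 0.2 s.
At the end, for the whole second after the job is handed in: On the docking base stand, from the bottom, the four-compartment, the two-compartment and the undivided tray, each centred on what is below it within 9 mm, fully down within 3 mm, upright within 0.06 rad, turned like what is below it within 0.3 rad, released and at rest (all of step 1 and all of step 2 and all of step 3 and linear speed of each of tray_four, tray_two, tray_one below 0.02 m/s); the robot touches nothing.
It fails at once if the timer is moved more than 30 mm (distance of timer from where it was at the start of the episode above 0.03 m).
It fails at once if the micro-tube rack is moved more than 30 mm (distance of mini_rack from where it was at the start of the episode above 0.03 m).
It also fails if it takes over 99 s, if anything falls off the work surface, if the arm or the gripper's body presses on something with over 40 N, if the wrist force passes 120 N, or if a joint passes its speed limit or range.

## Working session

There is one attempt and no reset: what is moved stays moved. The work goes in short steps, Python scripts to look and compute and a tool call to move; the robot and the scene stay as the last step left them, time stands still between calls to the robot, and variables do not carry over. Pictures are saved under pics/ and viewed, at most 14 in all, crops included, and the job is handed in when it is done.

Besides the shell and the picture viewer there is one more tool, called after "Call:" by a JSON object that holds its "api" and its "payload", one argument or row to a line. play_rows: Moves the arm, as the interface text tells. Its arguments: {"type":"object","properties":{"rows":{"type":"array","items":{"type":"array","items":{"type":"number"}}},"grip_force":{"type":"number"}},"required":["rows"]}

```bash
ls; mkdir -p pics; python3 - <<'E'
from plant import status, cams, r, finder
import cv2,numpy as np
s=status.get_state();print(s)
for n in("top","side"):
    im=cams.snapshot(n);cv2.imwrite(f"pics/{n}0.png",im[:,:,::-1])
    p=cams.camera_params(n);print(n,p)
    R=np.array(p["R"]);t=np.array(p["t"])
    for l in["tray_four_center","tray_two_center","tray_one_center","dock_seat","timer","mini_rack"]:
        for d in finder.spot_in(n,l)[:3]:
            print(l,round(d["score"],2),(R.T@(np.array(d["at"])-t)).round(3))
E
```

```text
pics
{'clock': 0.0, 'q': array([ 1.24582268,  0.68997145, -0.1945241 ,  1.56632411,  0.15729801,
        0.90250188, -0.215083  ]), 'qd': array([-1.11204944e-03, -2.17834745e-04, -5.76984977e-04,  5.53027638e-04,
       -7.60825787e-04,  4.12499325e-06, -6.01634165e-04]), 'joint_torque': array([ 2.73914375e-04, -5.27560437e+01, -1.26657531e+00, -1.53428257e+01,
       -5.25708916e-02,  6.58605990e-03,  1.61729026e-04]), 'tool_pos': array([ 0.21931885, -0.58491013,  0.40392314]), 'eef_rot': array([ 9.83943465e-01,  1.78478111e-01, -2.22728698e-04, -8.78608193e-04]), 'contact_force': array([-0.33289469, -0.28959867, -0.10697463]), 'moment': array([ 0.04555101, -0.01790495, -0.04497628]), 'finger_force': 0.0, 'opening': 0.9981374948103675}
top {'vfov': 52.564612032066975, 'cx': 247.34182457463584, 'cy': 194.15610692826542, 'distortion': array([-0.07650589,  0.        ,  0.        ,  0.        ,  0.        ]), 'R': array([[-0.10231356, -0.9947455 ,  0.00364926],
       [-0.97150247,  0.09913307, -0.21530349],
       [ 0.21381041, -0.02557373, -0.97654037]]), 't': array([0.07896331, 0.565
[... 194 characters left out ...]
t 0.56 [ 0.636 -0.153  0.022]
timer 0.82 [ 0.635 -0.156  0.024]
mini_rack 0.84 [0.655 0.205 0.034]
side {'vfov': 52.64547393997735, 'cx': 254.75956717401084, 'cy': 183.74354672233054, 'distortion': array([0.03723542, 0.        , 0.        , 0.        , 0.        ]), 'R': array([[ 0.99995598,  0.00906431, -0.00242307],
       [ 0.00394439, -0.64043818, -0.76799959],
       [-0.00851322,  0.76795623, -0.64044575]]), 't': array([-0.56659133,  0.05998432,  0.89123284])}
tray_four_center 0.6 [0.455 0.209 0.034]
tray_two_center 0.93 [0.458 0.005 0.024]
tray_one_center 0.67 [0.625 0.027 0.034]
dock_seat 0.79 [ 0.477 -0.184  0.009]
timer 0.88 [ 0.641 -0.176  0.028]
mini_rack 0.69 [0.655 0.172 0.035]
```

View pics/top0.png

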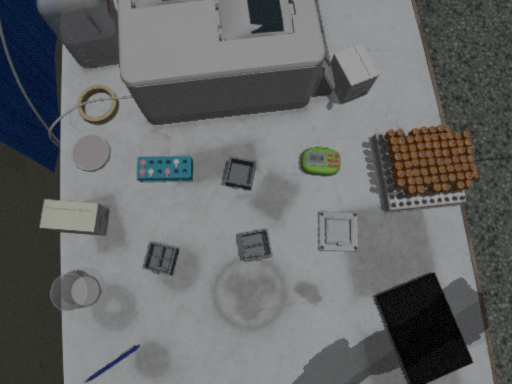

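View pics/side0.png

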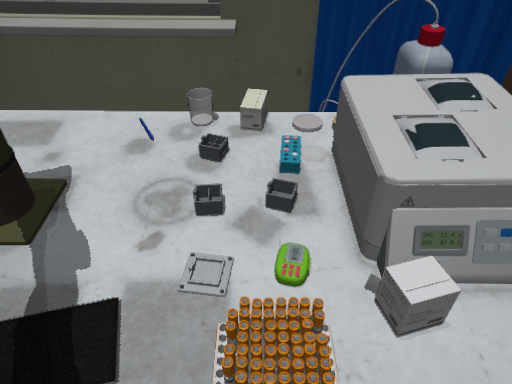

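```bash
cat > h.py <<'E'
from plant import status, cams, r, finder
import cv2,numpy as np
from scipy.optimize import minimize
from scipy.spatial.transform import Rotation as Ro
class C:
    def __init__(s,n):
        p=cams.camera_params(n);s.R=np.array(p["R"]);s.t=np.array(p["t"]);f=192/np.tan(np.radians(p["vfov"]/2))
        s.K=np.array([[f,0,p["cx"]],[0,f,p["cy"]],[0,0,1]]);s.d=np.array(p["distortion"])
    def proj(s,X): return cv2.projectPoints(np.asarray(X,float).reshape(-1,3),cv2.Rodrigues(s.R)[0],s.t,s.K,s.d)[0][:,0]
def box(hx,z0,z1,hy=None):
    hy=hy or hx
    return np.array([[a*hx,b*hy,z] for a in(-1,1) for b in(-1,1) for z in(z0,z1)])
TRAY=np.vstack([box(.03,.005,.045),box(.021,0,.005)]); DOCK=box(.045,0,.008)
def place(M,x,y,yaw,z=0):
    c,s=np.cos(yaw),np.sin(yaw);return M@np.array([[c,-s,0],[s,c,0],[0,0,1]]).T+[x,y,z]
S=4
def fit(M,masks,x0,z=0):
    # masks: list of (C,bool mask)
    ups=[(c,cv2.resize(m.astype(np.float32),None,fx=S,fy=S,interpolation=cv2.INTER_LINEAR)>.5) for c,m in masks]
    def cost(v):
        e=0
        for c,m in ups:
            h=cv2.convexHull(((c.proj(place(M,v[0]/100,v[1]/100,v[2]/10,z))+.5)*S*16).astype(np.int32))
            im=np.zeros(m.shape,np.uint8);cv2.fillConvexPoly(im,h,1,shift=4)
            e+=1-(m&(im>0)).sum()/max(1,(m|(im>0)).sum())
        return e/len(ups)
    best=None
    for y0 in(-.3,0,.3):
        b=np.array([x0[0]*100,x0[1]*100,y0*10])
        o=minimize(cost,b,method="Nelder-Mead",options=dict(initial_simplex=np.vstack([b,b+[1.5,0,0],b+[0,1.5,0],b+[0,0,2]])))
        if best is None or o.fun<best.fun:best=o
    v=best.x;return v[0]/100,v[1]/100,v[2]/10,best.fun
E
python3 - <<'E'
from h import *
cc={n:C(n) for n in("top","side")}
im={n:cams.snapshot(n) for n in cc}
seeds=dict(tray_four_center=(.455,.215),tray_two_center=(.46,.007),tray_one_center=(.625,.027),dock_seat=(.476,-.178))
rows=[]
for l,x0 in seeds.items():
    ms=[];M=DOCK if "dock" in l else TRAY
    pan=[]
    for n,c in cc.items():
        u=c.proj([[*x0,.02]])[0]
        ok=False
        for d in finder.regions_of(n,l):
            m=d["mask"];ctr=np.argwhere(m).mean(0)[::-1]
            if np.hypot(*(ctr-u))<18: ms.append((c,m));ok=True;break
        print(l,n,ok,m.sum() if ok else "")
    if ms:
        for k in ms: print("  single",np.round(fit(M,[k],x0),3))
        v=fit(M,ms,x0);print("  both",np.round(v,3))
    else: v=(*x0,0,1)
    for n,c in cc.items():
        u=c.proj([[*x0,.02]])[0].astype(int)
        a=cv2.resize(im[n][u[1]-25:u[1]+25,u[0]-25:u[0]+25],(250,250),interpolation=cv2.INTER_CUBIC)
        b=a.copy();h=cv2.convexHull(((c.proj(place(M,*v[:3]))-(u-25)+.5)*5).astype(np.int32));cv2.polylines(b,[h],True,(255,0,0),1)
        pan.append(np.vstack([a,b]))
    rows.append(np.hstack(pan))
g=np.vstack([np.hstack(rows[:2]),np.hstack(rows[2:])])
cv2.imwrite("pics/crops.png",cv2.resize(g,(600,600),interpolation=cv2.INTER_AREA)[:,:,::-1])
E
```

```text
tray_four_center top True 899
tray_four_center side True 648
  single [ 0.456  0.222 -0.309  0.069]
  single [ 0.452  0.225 -0.266  0.067]
  both [ 0.454  0.222 -0.297  0.096]
tray_two_center top True 843
tray_two_center side True 868
  single [0.462 0.014 0.075 0.057]
  single [0.461 0.015 0.078 0.05 ]
  both [0.461 0.014 0.067 0.06 ]
tray_one_center top True 782
tray_one_center side True 810
  single [ 0.629  0.031 -0.271  0.067]
  single [ 0.627  0.034 -0.258  0.078]
  both [ 0.628  0.032 -0.26   0.089]
dock_seat top True 1524
dock_seat side True 1904
  single [ 0.479 -0.177 -0.109  0.055]
  single [ 0.475 -0.176 -0.133  0.04 ]
  both [ 0.476 -0.177 -0.127  0.055]
```

View pics/crops.png

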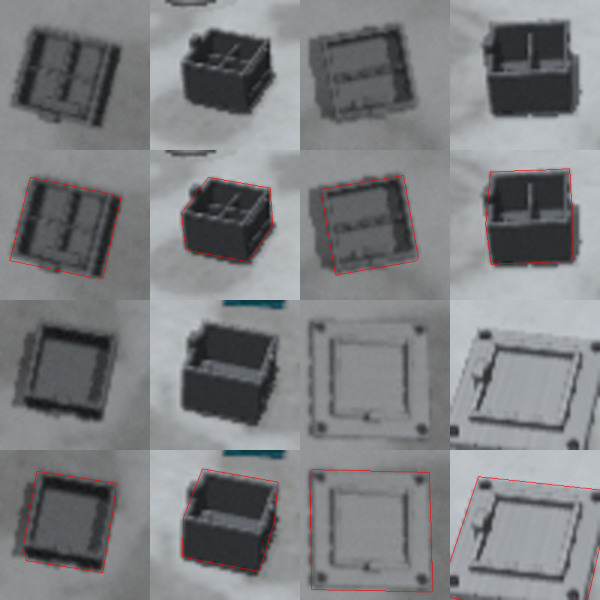

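```bash
cat >> h.py <<'E'
def plan(*tg,step=.05,op=100):
    """tg: (x,y,z,yaw) waypoints; prints rows; turn shared over rows of each leg"""
    s=status.get_state();p=np.array(s["tool_pos"]);R=Ro.from_quat(s["eef_rot"])
    m=R.as_matrix();print("t",round(s["clock"],2),"pos",p.round(4),"yaw",round(np.arctan2(m[1,0],m[0,0]),3),"tilt",(m[:2,2]).round(4),"F",s["contact_force"].round(1),"open",round(s["opening"],3),"ff",round(s["finger_force"],1))
    for x,y,z,yaw in tg:
        T=Ro.from_euler("z",yaw)*Ro.from_quat([1,0,0,0]);rv=(R.inv()*T).as_rotvec();d=np.array([x,y,z])-p
        n=max(1,int(np.ceil(max(np.linalg.norm(d)/step,np.degrees(np.linalg.norm(rv))/8))))
        for i in range(n):
            D=d/n; v=R.inv().apply(D); print([op,*v.round(4).tolist(),*np.degrees(rv/n).round(1).tolist()])
            R=R*Ro.from_rotvec(rv/n)
        R=T;p=np.array([x,y,z]);print("--")
E
python3 - <<'E'
from h import *
plan((.45,-.2,.36,0.03),(.454,.222,.28,-.297))
E
```

```text
t 1.2 pos [ 0.2195 -0.5852  0.4047] yaw 0.359 tilt [0. 0.] F [0.4 0.2 0.2] open 0.999 ff 0.0
[100, 0.0351, -0.028, 0.0045, -0.0, -0.0, 1.9]
[100, 0.0342, -0.0291, 0.0045, -0.0, -0.0, 1.9]
[100, 0.0332, -0.0302, 0.0045, -0.0, -0.0, 1.9]
[100, 0.0322, -0.0313, 0.0045, -0.0, -0.0, 1.9]
[100, 0.0311, -0.0323, 0.0045, -0.0, -0.0, 1.9]
[100, 0.0301, -0.0333, 0.0045, -0.0, -0.0, 1.9]
[100, 0.0289, -0.0343, 0.0045, -0.0, -0.0, 1.9]
[100, 0.0278, -0.0352, 0.0045, -0.0, -0.0, 1.9]
[100, 0.0266, -0.0361, 0.0045, -0.0, -0.0, 1.9]
[100, 0.0254, -0.037, 0.0045, -0.0, -0.0, 1.9]
--
[100, 0.0019, -0.0469, 0.0089, 0.0, 0.0, 2.1]
[100, 0.0001, -0.0469, 0.0089, 0.0, 0.0, 2.1]
[100, -0.0016, -0.0469, 0.0089, 0.0, 0.0, 2.1]
[100, -0.0033, -0.0468, 0.0089, 0.0, 0.0, 2.1]
[100, -0.005, -0.0466, 0.0089, 0.0, 0.0, 2.1]
[100, -0.0066, -0.0464, 0.0089, 0.0, 0.0, 2.1]
[100, -0.0083, -0.0461, 0.0089, 0.0, 0.0, 2.1]
[100, -0.01, -0.0458, 0.0089, 0.0, 0.0, 2.1]
[100, -0.0117, -0.0454, 0.0089, 0.0, 0.0, 2.1]
--
```

Call:
{"api": "play_rows", "payload": {
  "rows": [
    [100,0.035,-0.028,0.005,0,0,2],
    [100,0.034,-0.029,0.005,0,0,2],
    [100,0.033,-0.03,0.005,0,0,2],
    [100,0.032,-0.031,0.005,0,0,2],
    [100,0.031,-0.032,0.005,0,0,2],
    [100,0.03,-0.033,0.005,0,0,2],
    [100,0.029,-0.034,0.005,0,0,2],
    [100,0.028,-0.035,0.005,0,0,2]
  ]
}}

```text
clock: 2.2
tool_pos: [0.4067, -0.2792, 0.3648]
eef_rot: [0.999, 0.039, 0.0, 0.0]
contact_force: [0.9, 0.2, 0.9]
opening: 1.001
finger_force: 0.0
```

Call:
{"api": "play_rows", "payload": {
  "rows": [
    [100,0.027,-0.036,0.005,0,0,2],
    [100,0.025,-0.037,0.005,0,0,2],
    [100,0.002,-0.047,0.009,0,0,2],
    [100,0,-0.047,0.009,0,0,2],
    [100,-0.002,-0.047,0.009,0,0,2],
    [100,-0.003,-0.047,0.009,0,0,2],
    [100,-0.005,-0.047,0.009,0,0,2],
    [100,-0.007,-0.046,0.009,0,0,2]
  ]
}}

```text
clock: 3.2
tool_pos: [0.4603, 0.0794, 0.3006]
eef_rot: [0.995, -0.1, 0.001, -0.0]
contact_force: [0.7, 1.1, 0.2]
opening: 1.0
finger_force: 0.0
```

```bash
python3 - <<'E'
from h import *
plan((.454,.222,.25,-.297),(.454,.222,.177,-.297))
E
```

```text
t 3.2 pos [0.4603 0.0794 0.3006] yaw -0.201 tilt [0.0011 0.0003] F [0.7 1.1 0.2] open 1.0 ff 0.0
[100, -0.0087, -0.0346, 0.0126, -0.0, -0.0, 1.4]
[100, -0.0095, -0.0344, 0.0126, -0.0, -0.0, 1.4]
[100, -0.0103, -0.0342, 0.0126, -0.0, -0.0, 1.4]
[100, -0.0111, -0.0339, 0.0126, -0.0, -0.0, 1.4]
--
[100, 0.0, 0.0, 0.0365, 0.0, 0.0, 0.0]
[100, 0.0, 0.0, 0.0365, 0.0, 0.0, 0.0]
--
```

Call:
{"api": "play_rows", "payload": {
  "rows": [
    [100,-0.009,-0.035,0.013,0,0,1.4],
    [100,-0.01,-0.034,0.013,0,0,1.4],
    [100,-0.01,-0.034,0.013,0,0,1.4],
    [100,-0.011,-0.034,0.013,0,0,1.4],
    [100,0,0,0,0,0,0],
    [100,0,0,0,0,0,0]
  ]
}}

```text
clock: 3.95
tool_pos: [0.4534, 0.2196, 0.2488]
eef_rot: [0.989, -0.148, 0.0, 0.0]
contact_force: [0.3, -0.4, -0.9]
opening: 1.002
finger_force: 0.0
```

```bash
python3 - <<'E'
from h import *
plan((.454,.222,.177,-.297),step=.03)
E
```

```text
t 3.95 pos [0.4534 0.2196 0.2488] yaw -0.298 tilt [ 0.0003 -0.0007] F [ 0.3 -0.4 -0.9] open 1.002 ff 0.0
[100, -0.0, -0.0008, 0.0239, 0.0, -0.0, -0.0]
[100, -0.0, -0.0008, 0.0239, 0.0, -0.0, -0.0]
[100, -0.0, -0.0008, 0.0239, 0.0, -0.0, -0.0]
--
```

Little lag. Descend and grip.

Call:
{"api": "play_rows", "payload": {
  "rows": [
    [100,0,-0.001,0.024,0,0,0],
    [100,0,-0.001,0.024,0,0,0],
    [100,0,-0.001,0.024,0,0,0],
    [100,0,0,0,0,0,0],
    [0,0,0,0,0,0,0],
    [0,0,0,0,0,0,0],
    [0,0,0,0,0,0,0],
    [0,0,0,0,0,0,0]
  ],
  "grip_force": 25
}}

```text
clock: 4.95
tool_pos: [0.4543, 0.2231, 0.1774]
eef_rot: [0.989, -0.148, 0.0, -0.0]
contact_force: [0.2, -1.0, 6.4]
opening: 0.68
finger_force: 24.9
```

Call:
{"api": "play_rows", "payload": {
  "rows": [
    [0,0,0,0,0,0,0],
    [0,0,0,0,0,0,0],
    [0,0,0,-0.02,0,0,0],
    [0,0,0,-0.03,0,0,0],
    [0,0,0,-0.03,0,0,0],
    [0,0,0,-0.03,0,0,0],
    [0,0,0,0,0,0,0]
  ]
}}

```text
clock: 5.82
tool_pos: [0.4545, 0.2234, 0.2883]
eef_rot: [0.989, -0.148, 0.002, -0.001]
contact_force: [0.1, 0.7, -1.2]
opening: 0.679
finger_force: 24.9
```

```bash
python3 - <<'E'
from h import *
plan((.4765,-.177,.24,-.125),step=.05,op=0)
E
```

```text
t 5.83 pos [0.4545 0.2234 0.2883] yaw -0.297 tilt [0.0036 0.0017] F [ 0.1  0.7 -1.2] open 0.679 ff 24.9
[0, 0.0153, 0.0418, 0.0053, -0.0, -0.0, -1.1]
[0, 0.0145, 0.0421, 0.0053, -0.0, -0.0, -1.1]
[0, 0.0137, 0.0424, 0.0053, -0.0, -0.0, -1.1]
[0, 0.0129, 0.0426, 0.0053, -0.0, -0.0, -1.1]
[0, 0.0121, 0.0429, 0.0053, -0.0, -0.0, -1.1]
[0, 0.0113, 0.0431, 0.0053, -0.0, -0.0, -1.1]
[0, 0.0105, 0.0433, 0.0053, -0.0, -0.0, -1.1]
[0, 0.0096, 0.0435, 0.0053, -0.0, -0.0, -1.1]
[0, 0.0088, 0.0437, 0.0054, -0.0, -0.0, -1.1]
--
```

Call:
{"api": "play_rows", "payload": {
  "rows": [
    [0,0.015,0.042,0,0,0,-1.1],
    [0,0.0145,0.042,0,0,0,-1.1],
    [0,0.0135,0.042,0,0,0,-1.1],
    [0,0.013,0.043,0,0,0,-1.1],
    [0,0.012,0.043,0,0,0,-1.1],
    [0,0.011,0.043,0.003,0,0,-1.1],
    [0,0.0105,0.043,0.005,0,0,-1.1],
    [0,0.0095,0.0435,0.01,0,0,-1.1]
  ]
}}

```text
clock: 6.82
tool_pos: [0.4724, -0.1335, 0.2676]
eef_rot: [0.997, -0.071, -0.0, -0.0]
contact_force: [1.0, 0.0, -1.7]
opening: 0.68
finger_force: 24.9
```

Call:
{"api": "play_rows", "payload": {
  "rows": [
    [0,0.009,0.0435,0.03,0,0,-1.1],
    [0,0,0,0.005,0,0,0],
    [0,0,0,0,0,0,0]
  ]
}}

```text
clock: 7.2
tool_pos: [0.4747, -0.1758, 0.2326]
eef_rot: [0.998, -0.062, -0.001, -0.001]
contact_force: [1.1, 0.2, -0.5]
opening: 0.68
finger_force: 24.9
```

```bash
python3 - <<'E'
from h import *
plan((.4765,-.177,.188,-.125),step=.03,op=0)
cc={n:C(n) for n in("top","side")};im={n:cams.snapshot(n) for n in cc}
z=status.get_state()["tool_pos"][2]-.177
print("underside z",z)
s=status.get_state()["tool_pos"]
ms=[]
for n,c in cc.items():
    u=c.proj([[s[0],s[1],z+.02]])[0]
    for d in finder.regions_of(n,"tray_four_center"):
        ctr=np.argwhere(d["mask"]).mean(0)[::-1]
        print(n,round(d["score"],2),ctr,u,d["mask"].sum())
pan=[]
for n,c in cc.items():
    u=c.proj([[s[0],s[1],z+.02]])[0].astype(int)
    a=cv2.resize(im[n][u[1]-32:u[1]+32,u[0]-32:u[0]+32],(384,384),interpolation=cv2.INTER_CUBIC)
    h=((c.proj(place(TRAY,.4765,-.177,-.125,z))-(u-32)+.5)*6)
    for i in range(8): cv2.circle(a,tuple(int(k) for k in h[i]),3,(255,0,0),-1)
    h=((c.proj(place(DOCK,.4765,-.177,-.125))-(u-32)+.5)*6)
    for q in h: cv2.circle(a,tuple(int(k) for k in q),3,(0,255,0),-1)
    pan.append(a)
cv2.imwrite("pics/held4.png",np.hstack(pan)[:,:,::-1])
E
```

```text
t 7.2 pos [ 0.4747 -0.1758  0.2326] yaw -0.124 tilt [-0.0024  0.002 ] F [ 1.1  0.2 -0.5] open 0.68 ff 24.9
[0, 0.001, 0.0005, 0.0223, -0.0, 0.1, 0.0]
[0, 0.001, 0.0005, 0.0223, -0.0, 0.1, 0.0]
--
underside z 0.05665123504244096
top 0.45 [347.31658291 238.83919598] [345.34584068 227.57943962] 199
side 0.6 [211.615 243.84 ] [203.38158001 247.29390724] 400
```

View pics/held4.png

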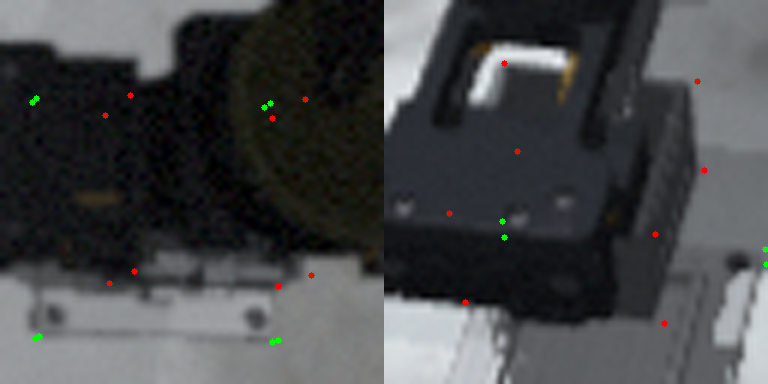

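Call:
{"api": "play_rows", "payload": {
  "rows": [
    [0,0.002,0.001,0.01,0,0,0],
    [0,0,0,0.01,0,0,0],
    [0,0,0,0.008,0,0,0],
    [0,0,0,0.006,0,0,0],
    [0,0,0,0.005,0,0,0],
    [0,0,0,0.004,0,0,0],
    [0,0,0,0,0,0,0]
  ]
}}

```text
clock: 8.28
tool_pos: [0.477, -0.1779, 0.1905]
eef_rot: [0.998, -0.062, -0.0, -0.0]
contact_force: [-0.0, 0.3, -0.2]
opening: 0.679
finger_force: 24.9
```

Call:
{"api": "play_rows", "payload": {
  "rows": [
    [0,0,0,0.001,0,0,0],
    [0,0,0,0.001,0,0,0],
    [0,0,0,0.001,0,0,0],
    [0,0,0,0,0,0,0]
  ]
}}

```text
clock: 8.78
tool_pos: [0.4771, -0.1779, 0.1884]
eef_rot: [0.998, -0.062, 0.0, 0.0]
contact_force: [-0.7, 0.0, 5.4]
opening: 0.684
finger_force: 24.9
```

Call:
{"api": "play_rows", "payload": {
  "rows": [
    [100,0,0,0,0,0,0],
    [100,0,0,0,0,0,0],
    [100,0,0,0,0,0,0],
    [100,0,0,-0.02,0,0,0],
    [100,0,0,-0.03,0,0,0],
    [100,0,0,-0.03,0,0,0],
    [100,0,0,-0.03,0,0,0]
  ]
}}

```text
clock: 9.65
tool_pos: [0.4769, -0.1779, 0.2986]
eef_rot: [0.998, -0.062, -0.0, -0.0]
contact_force: [0.1, -0.7, -0.3]
opening: 0.998
finger_force: 0.0
```

```bash
python3 - <<'E'
from h import *
plan((.4615,.0145,.27,.07),(.4615,.0145,.177,.07))
E
```

```text
t 9.65 pos [ 0.4769 -0.1779  0.2986] yaw -0.125 tilt [-0.0003  0.    ] F [ 0.1 -0.7 -0.3] open 0.998 ff 0.0
[100, -0.0098, -0.0472, 0.0071, -0.0, 0.0, -2.8]
[100, -0.0075, -0.0477, 0.0071, -0.0, 0.0, -2.8]
[100, -0.0052, -0.048, 0.0071, -0.0, 0.0, -2.8]
[100, -0.0028, -0.0482, 0.0071, -0.0, 0.0, -2.8]
--
[100, 0.0, 0.0, 0.0465, 0.0, 0.0, 0.0]
[100, 0.0, 0.0, 0.0465, 0.0, 0.0, 0.0]
--
```

Call:
{"api": "play_rows", "payload": {
  "rows": [
    [100,-0.01,-0.047,0,0,0,-2.8],
    [100,-0.0075,-0.048,0,0,0,-2.8],
    [100,-0.005,-0.048,0.008,0,0,-2.8],
    [100,-0.003,-0.048,0.02,0,0,-2.8],
    [100,0,0,0,0,0,0],
    [100,0,0,0,0,0,0]
  ]
}}

```text
clock: 10.4
tool_pos: [0.4614, 0.0139, 0.2697]
eef_rot: [0.999, 0.035, -0.0, 0.0]
contact_force: [0.4, -0.4, -0.0]
opening: 0.994
finger_force: 0.0
```

```bash
python3 - <<'E'
from h import *
plan((.4615,.0145,.177,.07),step=.03)
# check seated four tray pose
c=C("top");cams.snapshot("top")
for l in("tray_four_center",):
    for d in finder.regions_of("top",l)[:2]:
        m=d["mask"];print(round(d["score"],2),np.argwhere(m).mean(0)[::-1].round(),np.round(fit(TRAY,[(c,m)],(.477,-.178),.011),3))
E
```

```text
t 10.4 pos [0.4614 0.0139 0.2697] yaw 0.07 tilt [-0.0002 -0.0009] F [ 0.4 -0.4 -0. ] open 0.994 ff 0.0
[100, 0.0, -0.0002, 0.0232, 0.0, 0.0, 0.0]
[100, 0.0, -0.0002, 0.0232, 0.0, 0.0, 0.0]
[100, 0.0, -0.0002, 0.0232, 0.0, 0.0, 0.0]
[100, 0.0, -0.0002, 0.0232, 0.0, 0.0, 0.0]
--
```

Call:
{"api": "play_rows", "payload": {
  "rows": [
    [100,0,0,0.023,0,0,0],
    [100,0,0,0.023,0,0,0],
    [100,0,0,0.023,0,0,0],
    [100,0,0,0.023,0,0,0],
    [100,0,0,0,0,0,0],
    [0,0,0,0,0,0,0],
    [0,0,0,0,0,0,0],
    [0,0,0,0,0,0,0]
  ]
}}

```text
clock: 11.5
tool_pos: [0.4654, 0.0145, 0.1806]
eef_rot: [0.999, 0.035, -0.002, 0.0]
contact_force: [0.5, -0.8, -0.3]
opening: 0.681
finger_force: 0.0
```

Call:
{"api": "play_rows", "payload": {
  "rows": [
    [0,0,0,0,0,0,0],
    [0,0,0,0,0,0,0],
    [0,0,0,-0.02,0,0,0],
    [0,0,0,-0.03,0,0,0],
    [0,0,0,-0.03,0,0,0],
    [0,0,0,-0.03,0,0,0],
    [0,0,0,0,0,0,0]
  ]
}}

```text
clock: 12.38
tool_pos: [0.4663, 0.0146, 0.2916]
eef_rot: [0.999, 0.035, -0.001, -0.0]
contact_force: [-0.1, 0.5, -0.9]
opening: 0.677
finger_force: 25.0
```

```bash
python3 - <<'E'
from h import *
cc={n:C(n) for n in("top","side")}
s=cams.snapshot("side");t=cams.snapshot("top")
pan=[]
for n,im in(("top",t),("side",s)):
    c=cc[n];u=c.proj([[.477,-.178,.03]])[0].astype(int)
    a=cv2.resize(im[u[1]-32:u[1]+32,u[0]-32:u[0]+32],(384,384),interpolation=cv2.INTER_CUBIC)
    for q in ((c.proj(place(TRAY,.477,-.178,-.125,.011))-(u-32)+.5)*6)[:8]: cv2.circle(a,tuple(int(k) for k in q),3,(255,0,0),-1)
    pan.append(a)
cv2.imwrite("pics/seat4.png",np.hstack(pan)[:,:,::-1])
plan((.477,-.178,.288,-.125),op=0)
E
```

```text
t 12.47 pos [0.4656 0.0147 0.2897] yaw 0.071 tilt [-0.0056 -0.0002] F [ 0.1 -0.4 -1.8] open 0.679 ff 25.0
[0, -0.0006, 0.0482, 0.0004, 0.0, 0.1, 2.8]
[0, 0.0018, 0.0482, 0.0004, 0.0, 0.1, 2.8]
[0, 0.0041, 0.0481, 0.0004, 0.0, 0.1, 2.8]
[0, 0.0065, 0.0478, 0.0004, 0.0, 0.1, 2.8]
--
```

View pics/seat4.png

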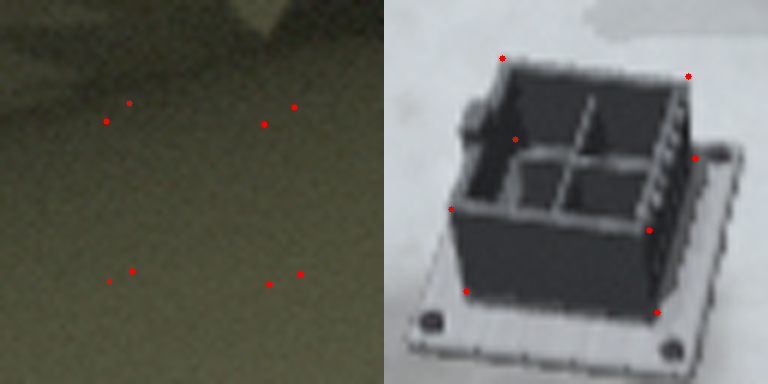

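Call:
{"api": "play_rows", "payload": {
  "rows": [
    [0,0,0.048,0,0,0,2.8],
    [0,0.003,0.048,0,0,0,2.8],
    [0,0.005,0.048,0,0,0,2.8],
    [0,0.008,0.048,0.01,0,0.4,2.8],
    [0,0,0,0.01,0,0,0],
    [0,0,0,0,0,0,0]
  ]
}}

```text
clock: 13.22
tool_pos: [0.4806, -0.177, 0.2682]
eef_rot: [0.998, -0.062, -0.001, -0.0]
contact_force: [-0.1, 0.5, -0.3]
opening: 0.676
finger_force: 25.0
```

```bash
python3 - <<'E'
from h import *
plan((.481,-.1785,.245,-.125),op=0,step=.03)
cc={n:C(n) for n in("top","side")}
im=cams.snapshot("side");c=cc["side"]
s=status.get_state();p=s["tool_pos"];z=p[2]-.1806
xd=np.array([np.cos(.125),-np.sin(.125)])
u=c.proj([[p[0],p[1],z]])[0].astype(int);k=40
a=cv2.resize(im[u[1]-k:u[1]+k,u[0]-k:u[0]+k],(560,560),interpolation=cv2.INTER_CUBIC)
for off,zz,col in((-.004,z,(255,0,0)),(0,z+.0036,(0,255,0))):
    q=p[:2]+off*xd
    for q in ((c.proj(place(TRAY,*q,-.125,zz))-(u-k)+.5)*7)[:8]: cv2.circle(a,tuple(int(v) for v in q),3,col,-1)
cv2.imwrite("pics/held2.png",a[:,:,::-1])
E
```

```text
t 13.22 pos [ 0.4806 -0.177   0.2682] yaw -0.124 tilt [-0.0024  0.0011] F [-0.1  0.5 -0.3] open 0.676 ff 25.0
[0, 0.0007, 0.0015, 0.0231, -0.0, 0.1, 0.1]
--
```

View pics/held2.png

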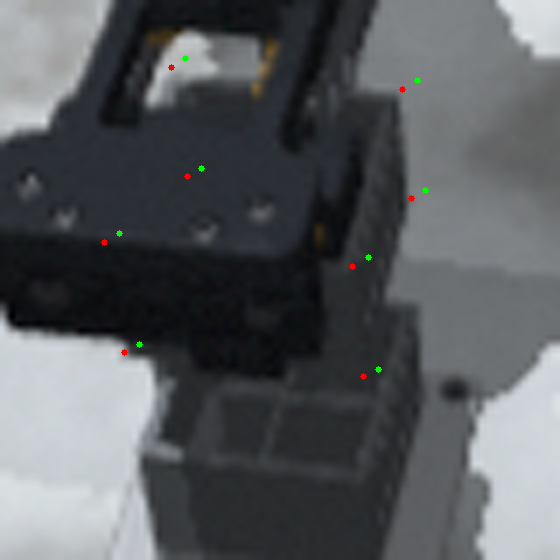

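Call:
{"api": "play_rows", "payload": {
  "rows": [
    [0,0.0007,0.0015,0.008,0,0.1,0],
    [0,0,0,0.007,0,0,0],
    [0,0,0,0.006,0,0,0],
    [0,0,0,0.006,0,0,0],
    [0,0,0,0.004,0,0,0],
    [0,0,0,0.003,0,0,0],
    [0,0,0,0,0,0,0]
  ]
}}

```text
clock: 14.15
tool_pos: [0.4819, -0.1794, 0.2358]
eef_rot: [0.998, -0.062, 0.002, 0.0]
contact_force: [0.2, 0.4, -0.9]
opening: 0.68
finger_force: 25.0
```

Call:
{"api": "play_rows", "payload": {
  "rows": [
    [0,0,0,0.001,0,0,0],
    [0,0,0,0.001,0,0,0],
    [0,0,0,0.001,0,0,0],
    [0,0,0,0.001,0,0,0],
    [0,0,0,0,0,0,0]
  ]
}}

```text
clock: 14.78
tool_pos: [0.4819, -0.1794, 0.2319]
eef_rot: [0.998, -0.062, 0.002, 0.0]
contact_force: [0.1, 0.0, -1.3]
opening: 0.681
finger_force: 25.0
```

Call:
{"api": "play_rows", "payload": {
  "rows": [
    [0,0,0,0.001,0,0,0],
    [0,0,0,0.001,0,0,0],
    [0,0,0,0,0,0,0]
  ]
}}

```text
clock: 15.15
tool_pos: [0.4819, -0.1794, 0.2315]
eef_rot: [0.998, -0.062, 0.002, 0.001]
contact_force: [-2.1, 0.9, 16.6]
opening: 0.676
finger_force: 25.0
```

Contact at the expected height: seated. Release, lift.

Call:
{"api": "play_rows", "payload": {
  "rows": [
    [100,0,0,-0.001,0,0,0],
    [100,0,0,0,0,0,0],
    [100,0,0,0,0,0,0],
    [100,0,0,-0.02,0,0,0],
    [100,0,0,-0.03,0,0,0],
    [100,0,0,-0.03,0,0,0],
    [100,0,0,-0.01,0,0,0]
  ]
}}

```text
clock: 16.02
tool_pos: [0.4819, -0.1795, 0.3221]
eef_rot: [0.998, -0.062, 0.003, 0.001]
contact_force: [-0.8, -0.4, 0.2]
opening: 1.002
finger_force: 0.0
```

```bash
python3 - <<'E'
from h import *
plan((.48,-.07,.32,-.125),(.628,.0325,.28,-.26))
E
```

```text
t 16.02 pos [ 0.4819 -0.1795  0.3221] yaw -0.125 tilt [ 0.0054 -0.0019] F [-0.8 -0.4  0.2] open 1.002 ff 0.0
[100, -0.0052, -0.0361, 0.0006, 0.0, -0.1, 0.0]
[100, -0.0052, -0.0361, 0.0006, 0.0, -0.1, 0.0]
[100, -0.0052, -0.0361, 0.0007, 0.0, -0.1, 0.0]
--
[100, 0.0335, -0.03, 0.01, 0.0, 0.0, 1.9]
[100, 0.0325, -0.0312, 0.01, 0.0, 0.0, 1.9]
[100, 0.0314, -0.0322, 0.01, 0.0, 0.0, 1.9]
[100, 0.0303, -0.0333, 0.01, 0.0, 0.0, 1.9]
--
```

Call:
{"api": "play_rows", "payload": {
  "rows": [
    [100,-0.005,-0.036,0,0,-0.1,0],
    [100,-0.005,-0.036,0,0,-0.1,0],
    [100,-0.005,-0.036,0,0,-0.1,0],
    [100,0.0335,-0.03,0.01,0,0,1.9],
    [100,0.0325,-0.031,0.01,0,0,1.9],
    [100,0.0315,-0.032,0.01,0,0,1.9],
    [100,0.03,-0.033,0.01,0,0,1.9],
    [100,0,0,0,0,0,0]
  ]
}}

```text
clock: 17.02
tool_pos: [0.629, 0.0353, 0.2782]
eef_rot: [0.992, -0.126, -0.001, -0.001]
contact_force: [-0.6, -0.7, -0.2]
opening: 1.001
finger_force: 0.0
```

```bash
python3 - <<'E'
from h import *
plan((.628,.0325,.177,-.26),step=.022)
im=cams.snapshot("side");c=C("side")
u=c.proj([[.477,-.178,.055]])[0].astype(int);k=40
a=cv2.resize(im[u[1]-k:u[1]+k,u[0]-k:u[0]+k],(480,480),interpolation=cv2.INTER_CUBIC)
for q in ((c.proj(place(TRAY,.4775,-.1785,-.125,.051))-(u-k)+.5)*6)[:8]: cv2.circle(a,tuple(int(v) for v in q),3,(255,0,0),-1)
cv2.imwrite("pics/seat2.png",a[:,:,::-1])
E
```

```text
t 17.02 pos [0.629  0.0353 0.2782] yaw -0.253 tilt [-0.0021  0.0015] F [-0.6 -0.7 -0.2] open 1.001 ff 0.0
[100, -0.0, 0.0006, 0.0202, -0.0, 0.0, 0.1]
[100, -0.0, 0.0006, 0.0202, -0.0, 0.0, 0.1]
[100, -0.0, 0.0006, 0.0202, -0.0, 0.0, 0.1]
[100, -0.0, 0.0006, 0.0202, -0.0, 0.0, 0.1]
[100, -0.0, 0.0006, 0.0202, -0.0, 0.0, 0.1]
--
```

View pics/seat2.png

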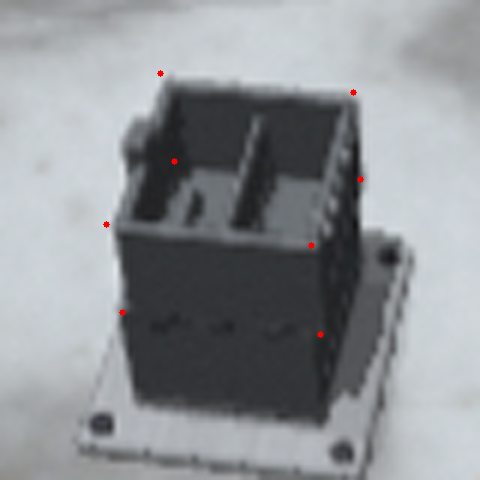

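Call:
{"api": "play_rows", "payload": {
  "rows": [
    [100,0,0.001,0.02,0,0,0.2],
    [100,0,0.001,0.02,0,0,0.2],
    [100,0,0.001,0.02,0,0,0],
    [100,0,0,0.02,0,0,0],
    [100,0,0,0.021,0,0,0],
    [100,0,0,0,0,0,0]
  ]
}}

```text
clock: 17.82
tool_pos: [0.6257, 0.0288, 0.1773]
eef_rot: [0.991, -0.132, -0.003, 0.001]
contact_force: [-1.4, 0.1, 0.2]
opening: 1.002
finger_force: 0.0
```

Call:
{"api": "play_rows", "payload": {
  "rows": [
    [0,0,0,0,0,0,0],
    [0,0,0,0,0,0,0],
    [0,0,0,0,0,0,0],
    [0,0,0,0,0,0,0],
    [0,0,0,0,0,0,0]
  ]
}}

```text
clock: 18.45
tool_pos: [0.627, 0.029, 0.1802]
eef_rot: [0.991, -0.132, -0.0, 0.0]
contact_force: [-0.3, -0.1, 6.2]
opening: 0.678
finger_force: 24.9
```

Call:
{"api": "play_rows", "payload": {
  "rows": [
    [0,0,0,-0.02,0,0,0],
    [0,0,0,-0.03,0,0,0],
    [0,0,0,-0.03,0,0,0],
    [0,0,0,-0.03,0,0,0],
    [0,0,0,-0.03,0,0,0],
    [0,0,0,-0.01,0,0,0],
    [0,0,0,0,0,0,0]
  ]
}}

```text
clock: 19.32
tool_pos: [0.6268, 0.0288, 0.3299]
eef_rot: [0.991, -0.132, -0.001, 0.0]
contact_force: [-0.9, 1.1, -0.9]
opening: 0.681
finger_force: 24.9
```

```bash
python3 - <<'E'
from h import *
plan((.5,-.05,.33,-.19),(.479,-.1795,.33,-.125),op=0)
E
```

```text
t 19.32 pos [0.6268 0.0288 0.3299] yaw -0.264 tilt [-0.0013 -0.0005] F [-0.9  1.1 -0.9] open 0.681 ff 24.9
[0, -0.0339, 0.0364, 0.0, 0.0, 0.0, -1.4]
[0, -0.0348, 0.0356, 0.0, 0.0, 0.0, -1.4]
[0, -0.0357, 0.0347, 0.0, 0.0, 0.0, -1.4]
--
[0, 0.0013, 0.0437, 0.0, 0.0, 0.0, -1.2]
[0, 0.0003, 0.0437, 0.0, 0.0, 0.0, -1.2]
[0, -0.0006, 0.0437, 0.0, 0.0, 0.0, -1.2]
--
```

Call:
{"api": "play_rows", "payload": {
  "rows": [
    [0,-0.034,0.0365,0,0,0,-1.4],
    [0,-0.035,0.0355,0,0,0,-1.4],
    [0,-0.0355,0.0345,0,0,0,-1.4],
    [0,0.001,0.0435,0,0,0,-1.2],
    [0,0,0.0435,0,0,0,-1.2],
    [0,-0.0005,0.0435,0.01,0,0,-1.2],
    [0,0,0,0.01,0,0,0],
    [0,0,0,0,0,0,0]
  ]
}}

```text
clock: 20.32
tool_pos: [0.4779, -0.1778, 0.3084]
eef_rot: [0.998, -0.064, -0.003, -0.0]
contact_force: [0.9, 0.5, -0.7]
opening: 0.683
finger_force: 24.9
```

```bash
python3 - <<'E'
from h import *
plan((.479,-.1795,.275,-.125),op=0,step=.03)
im=cams.snapshot("side");c=C("side");p=status.get_state()["tool_pos"];z=p[2]-.1802
u=c.proj([[.477,-.178,.11]])[0].astype(int);k=45
a=cv2.resize(im[u[1]-k:u[1]+k,u[0]-k:u[0]+k],(540,540),interpolation=cv2.INTER_CUBIC)
for q in ((c.proj(place(TRAY,p[0],p[1],-.125,z))-(u-k)+.5)*6)[:8]: cv2.circle(a,tuple(int(v) for v in q),3,(255,0,0),-1)
cv2.imwrite("pics/held1.png",a[:,:,::-1])
E
```

```text
t 20.32 pos [ 0.4779 -0.1778  0.3084] yaw -0.128 tilt [-0.0054  0.0013] F [ 0.9  0.5 -0.7] open 0.683 ff 24.9
[0, 0.0007, 0.0008, 0.0167, -0.0, 0.2, -0.1]
[0, 0.0007, 0.0008, 0.0167, -0.0, 0.2, -0.1]
--
```

View pics/held1.png

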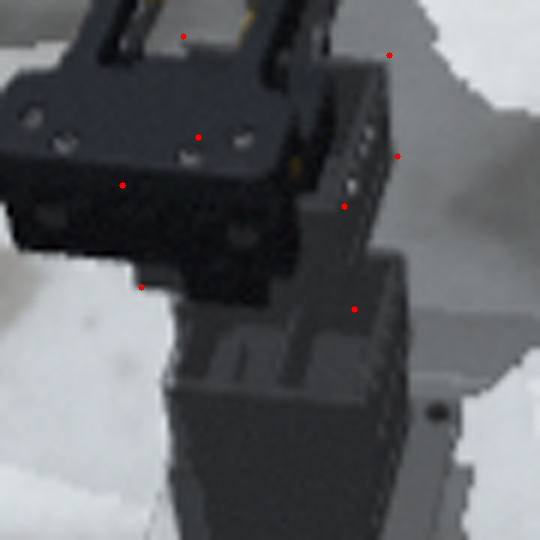

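Call:
{"api": "play_rows", "payload": {
  "rows": [
    [0,0.001,0.001,0.008,0,0.3,0],
    [0,0.001,0.0005,0.007,0,0,0],
    [0,0,0,0.006,0,0,0],
    [0,0,0,0.005,0,0,0],
    [0,0,0,0.004,0,0,0],
    [0,0,0,0.003,0,0,0],
    [0,0,0,0,0,0,0]
  ]
}}

```text
clock: 21.25
tool_pos: [0.4803, -0.1803, 0.2767]
eef_rot: [0.998, -0.064, 0.001, 0.0]
contact_force: [0.2, -0.3, -0.2]
opening: 0.676
finger_force: 24.9
```

Call:
{"api": "play_rows", "payload": {
  "rows": [
    [0,0,0,0.001,0,0,0],
    [0,0,0,0.001,0,0,0],
    [0,0,0,0,0,0,0]
  ]
}}

```text
clock: 21.62
tool_pos: [0.4803, -0.1803, 0.2749]
eef_rot: [0.998, -0.064, 0.002, 0.0]
contact_force: [-1.0, -0.1, -0.5]
opening: 0.678
finger_force: 24.9
```

Call:
{"api": "play_rows", "payload": {
  "rows": [
    [0,0,0,0.001,0,0,0],
    [0,0,0,0.001,0,0,0],
    [0,0,0,0.001,0,0,0],
    [0,0,0,0.001,0,0,0],
    [0,0,0,0,0,0,0]
  ]
}}

```text
clock: 22.25
tool_pos: [0.4804, -0.1803, 0.2711]
eef_rot: [0.998, -0.064, 0.002, 0.0]
contact_force: [-0.4, 0.5, 3.1]
opening: 0.68
finger_force: 24.9
```

Contact at 0.2711 (expected 0.2712). Release and retreat.

Call:
{"api": "play_rows", "payload": {
  "rows": [
    [100,0,0,0,0,0,0],
    [100,0,0,0,0,0,0],
    [100,0,0,0,0,0,0],
    [100,0,0,-0.02,0,0,0],
    [100,0,0,-0.03,0,0,0],
    [100,0,0,-0.03,0,0,0],
    [100,0,0,-0.03,0,0,0]
  ]
}}

```text
clock: 23.12
tool_pos: [0.4798, -0.1801, 0.3818]
eef_rot: [0.998, -0.064, 0.001, 0.0]
contact_force: [0.2, -0.4, -0.1]
opening: 1.005
finger_force: 0.0
```

Call:
{"api": "play_rows", "payload": {
  "rows": [
    [100,0,-0.04,0,0,0,0],
    [100,0,-0.04,0,0,0,0],
    [100,0,-0.04,0,0,0,0],
    [100,0,-0.04,0,0,0,0],
    [100,0,0,0,0,0,0]
  ]
}}

```text
clock: 23.75
tool_pos: [0.5008, -0.0177, 0.3806]
eef_rot: [0.998, -0.061, 0.002, -0.001]
contact_force: [-1.0, 0.1, 0.2]
opening: 1.002
finger_force: 0.0
```

```bash
python3 - <<'E'
from h import *
im=cams.snapshot("side");c=C("side");k=45
u=c.proj([[.477,-.178,.07]])[0].astype(int)
a=cv2.resize(im[u[1]-k:u[1]+k,u[0]-k:u[0]+k],(540,540),interpolation=cv2.INTER_CUBIC)
for q in ((c.proj(place(TRAY,.4795,-.18,-.125,.091))-(u-k)+.5)*6)[:8]: cv2.circle(a,tuple(int(v) for v in q),3,(255,0,0),-1)
cv2.imwrite("pics/end.png",a[:,:,::-1])
E
```

```text
(no output)
```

View pics/end.png

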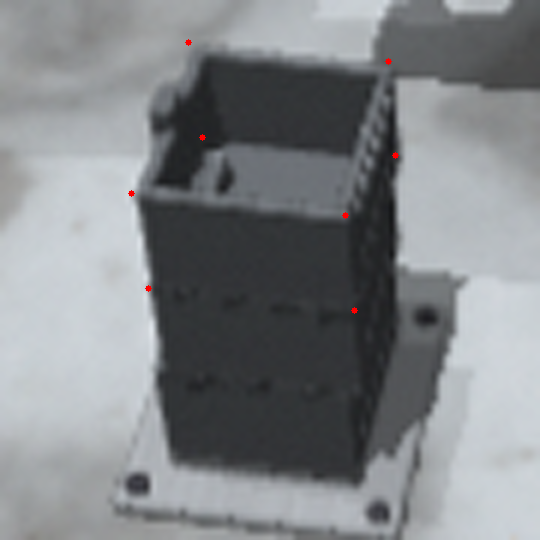

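The picture shows three trays stacked flush and aligned. The top rim is at about (200-395, 50-210), and the two seams at y≈300 and y≈385 are closed.

```bash
python3 -c "
from plant import r
print(r.finish_job())"
```

```text
the job is handed in; nothing more can be done
None
```

The three trays are stacked on the docking base in the order four-compartment, two-compartment, undivided. Each touched down at its expected seated height, the last picture shows them flush and aligned, and the job is handed in; no verdict was returned.

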